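# Clamp a shelf bracket in the bench trigger clamp

### The arm

A 7-joint arm with a two-finger parallel gripper is mounted at the origin on the work surface. World frame = base frame: x ahead of the robot, y to its left, z up, the work surface at z = 0. Lengths are in m, angles in rad, forces in N, time in s.
With the tool pointing down it reaches from about 0.4 to 0.85 m from the base axis. Payload 4.5 kg.
Tool frame: the origin (TCP) lies at the very end of the fingers, on their centre line; the grasp point (between the pads) lies hold_point_z behind it (hold_point_z is the distance from the TCP to the grasp point, in m); z points along the fingers, y is the line along which they close (so a half turn about z gives the same grasp; the last joint's range is limited). The gripper opens to 85 mm and grips with 20 to 120 N. Pads are 22 mm wide; open, the fingers measure 114 mm over their backs; the gripper's body (76 mm by 85 mm) begins 54 mm behind the grasp point. The pads swing forward as they close: fully open they stand 13 mm farther back than shut.
Start: joints at [0.034, 0.689, -0.195, 1.565, 0.157, 0.902, -0.215], TCP at [0.625, 0, 0.231] pointing down, gripper open.
Joint ranges: [-3.01, 3.01], [-0.46, 2.08], [-1.47, 1.51], [0.13, 2.56], [-1, 4.14], [0.04, 2.09], [-2.66, 2.66]. Speed limits (rad/s): [2.57, 2.57, 3.14, 3.14, 3.14, 3.14, 3.14].

### API

Orientations are given as a unit quaternion [x, y, z, w].
In Python, from workcell import get_state, read_camera, close_job, hold_point_z gives the robot as it stands.
- The arm moves only by the tool drive_tool, never from a script. Its argument "deltas" is a list of rows, each an object with "jaw": the opening, from -1 (shut) to 1 (fully open); "slide": the shift along the world's x, y, z in units of 60 mm (1.0 is 60 mm), a list of three; "turn": the turn about the world's z in degrees. A call has 1 to 8 rows; each row shifts and turns the commanded pose from where the row before left it; what a row does not reach is not made up. A row lasts 1/8 s, in which the tool goes at most 62.5 mm and 10.7 degrees, less where a joint would pass 70% of its speed; a pose out of reach is approached as far as the arm can. A call is refused whole if a number of a shift passes 1 or a number of a turn 10.7, either way. A call with a gripper value outside its range is refused whole. The fingers move at their own pace and stop on an object; "newtons" is the grip in N (left out, the last holds). Time passes only in rows, so rows that do not move let the fingers close. It gives the time, the measured TCP pose, the force, the opening and the grip force at its end, in the units of the state.
- get_state(): the state, without advancing time (a new reading comes with each control period).
- read_camera(name): name is "scene" or "side" or "wrist"; returns a dict with "img" (400x640x3 uint8, red, green, blue), "intrinsics" (3x3 intrinsics, pixels), "D" ([k1, k2, p1, p2, k3] as OpenCV has them; the pictures are not rectified), "R" (3x3) and "t" (3): a world point X has camera coordinates R X + t; the wrist camera has in their place "tool_from_camera" (4x4, takes a point from camera to tool coordinates, whose origin is the TCP and whose axes are the flange's). Camera axes: x right, y down, z forward; pixel columns grow to the right and rows downward; lengths in m; the calibration is good to about 2 mm. A picture is of the moment at which its call begins: read the wrist's pose just before it. There is no depth.
- close_job(): hands the job in; it is judged then, once.
The state is a dict: "time": time; "joint_positions": joint angles; "dq": joint speeds; "joint_efforts": joint torques, N m; "eef_pos": TCP position; "eef_rot": TCP orientation; "force": force on the tool from outside, world axes, zero at the start; "moment": the same for the moment, N m; "gripper_width": finger opening in m; "finger_force": force on a finger pad.
Only numpy, scipy, OpenCV 4.12 (cv2) and the standard library are available. Lean on these libraries where they do the work, as an engineer would, in place of code of your own. Each camera call takes 0.05 s, during which the arm holds its last target. There are 200 camera calls.

### The job

Draw the clamp's sliding jaw back, lay the wooden bracket flat on its foot in the clamp's bed with its tall heel plate towards the fixed jaw, setting it down without dropping it, and let go of it; then slide the jaw up until the bracket is snug between both jaws with its heel touching the fixed jaw. Then squeeze the clamp's trigger fully towards its grip and let it spring back, with the bracket still snug in the jaws. Leave the can, bottle, tape roll and jar standing where they are.

Things in the scene. Friction and masses are not known exactly. Their poses are not given: they have to be found in the camera images.
- clamp: Bench trigger clamp fixed to the table, steel base plate 360 x 100 x 12 mm. Origin: table height, centre line, under the fixed jaw's gripping face; x along the slide away from that jaw (opening direction), z up. Plate spans x -125 to 235 mm. Fixed jaw: grey block, x -28 to 0, 66 mm wide, top z = 62 mm. Behind it: trigger, then grip post. Positions called clamp x, y, z are in this frame.
- bed (a point): Middle of the bed, the base plate's top, 12 mm above the table, clamp x = 55 mm. The bed lies between two low steel side rails: inner faces 33 mm, outer 42 mm either side of the centre line, tops 22 mm above the table, clamp x 3 to 225 mm.
- slide_jaw (a joint): Sliding jaw, value in m = gap between the jaw faces: 0 shut, 0.165 fully open (end stop). Stays where left, about 3 N to slide. Grey block 40 mm long, 64 mm wide, top 62 mm above the table, black handle post on top; a shoe 30 x 88 mm, 24 to 36 mm above the table, overhangs the rails.
- jaw_handle (a point): Centre of the top of the sliding jaw's black handle post, 106 mm above the table, at clamp x = gap + 22 mm. The post is 22 mm along the slide, 26 mm across it, and stands from 62 to 106 mm above the table.
- trigger (a joint): Angle of the sprung trigger, rad: 0 = released, upright; grows as its top moves towards the grip (clamp -x) by about 20 mm; stop at 0.28 = fully squeezed. Takes about 9 N at 50 mm above the hinge (hinge at clamp x = -58, z = 47 mm, axis along clamp y). Springs back when let go.
- trigger_tip (a point): Top of the trigger, a steel lever 10 mm thick along the slide, 18 mm wide, with a 12 mm round bar at the tip. Released, at clamp x = -58 mm, z = 120 mm.
- grip_top (a point): Centre of the top of the fixed grip, a black upright post 26 mm along the slide, 28 mm wide, at clamp x = -97 mm, top 118 mm above the table. Grip and released trigger together measure 58 mm along the slide (clamp x -110 to -52 mm).
- bracket: Loose wooden shelf bracket, about 220 g. Origin: centre of its foot's underside, z up. Foot 110 (x) x 56 (y) x 16 mm; upright heel plate at the -x end (x -55 to -39), 56 wide, 70 mm high; along the middle a web 18 mm thick, top sloping from 60 mm high at the heel, 46 mm at mid length, to 36 mm at x = 30: pinch it there. Clamped: its x along the clamp's x, origin at clamp x = 55, z = 12 mm.
- heel (a point): Centre line of the outer (-x) face of the bracket's heel plate, 35 mm above its underside; must touch the fixed jaw.
- spray_can: Bystander: standing spray can, 56 mm in diameter, 190 mm high; origin under its centre.
- glue_bottle: Bystander: standing glue bottle, 56 mm in diameter, 170 mm high; origin under its centre.
- tape_roll: Bystander: roll of tape lying flat, 96 mm in diameter, 48 mm high; origin under its centre.
- screw_tin: Bystander: small screw jar, 66 mm in diameter, 55 mm high; origin under its centre.
There are look-alikes about, which are no part of the job. Several things have the shape of the bracket; the one meant has the colours described above.

How it is judged:
On the way, in this order (a step that is already met when the one before it is completed fails the run):
1. the sliding jaw is drawn back far enough for the bracket (gap over 116 mm) (value of joint slide_jaw above 0.116 m), for 0.1 s.
2. the bracket lies flat in the bed, heel towards the fixed jaw, let go (z of bracket in the frame of clamp between 0.007 and 0.018 m and y of bracket in the frame of clamp between -0.008 and 0.008 m and angle between bracket's own z axis and vertical below 0.08 rad and angle between the x axis of bracket and the x axis of clamp, either way round below 0.12 rad and x of heel in the frame of clamp between -0.005 and 0.058 m and contact force between the fingers and bracket below 0.3 N and linear speed of bracket below 0.03 m/s), for 0.2 s.
3. the jaw is slid up: the bracket is snug between both jaws (z of bracket in the frame of clamp between 0.007 and 0.018 m and y of bracket in the frame of clamp between -0.008 and 0.008 m and angle between bracket's own z axis and vertical below 0.08 rad and angle between the x axis of bracket and the x axis of clamp, either way round below 0.12 rad and x of heel in the frame of clamp between -0.005 and 0.058 m and x of heel in the frame of clamp below 0.0035 m and value of joint slide_jaw between 0.106 and 0.114 m), for 0.2 s.
4. the trigger is squeezed fully, bracket still snug (all of step 3 and value of joint trigger above 0.22 rad), for 0.1 s.
At the end, for the whole second after the job is handed in: The bracket lies flat at rest in the bed (within 8 mm of the centre line, 0.12 rad of the clamp's direction), its heel within 3.5 mm of the fixed jaw, the sliding jaw at a gap of 106 to 114 mm (bracket 110 mm), and the trigger has sprung back (under 0.05 rad) (all of step 3 and value of joint trigger below 0.05 rad and linear speed of bracket below 0.02 m/s); the robot touches nothing.
It fails at once if the spray can is shifted by more than 30 mm or tipped over (distance of spray_can from where it was at the start of the episode above 0.03 m or angle between spray_can's own z axis and vertical above 0.3 rad).
It fails at once if the glue bottle is shifted by more than 30 mm or tipped over (distance of glue_bottle from where it was at the start of the episode above 0.03 m or angle between glue_bottle's own z axis and vertical above 0.3 rad).
It fails at once if the tape roll is shifted by more than 30 mm or tipped over (distance of tape_roll from where it was at the start of the episode above 0.03 m or angle between tape_roll's own z axis and vertical above 0.3 rad).
It fails at once if the screw tin is shifted by more than 30 mm or tipped over (distance of screw_tin from where it was at the start of the episode above 0.03 m or angle between screw_tin's own z axis and vertical above 0.3 rad).
It fails at once if the bracket is dropped or thrown (moves faster than 0.7 m/s while not held) (contact force between the fingers and bracket below 0.1 N and linear speed of bracket above 0.7 m/s).
It also fails if it takes over 64 s, if anything falls off the work surface, if the arm or the gripper's body presses on something with over 40 N, if the wrist force passes 120 N, or if a joint passes its speed limit or range.

## Working session

There is one attempt and no reset: what is moved stays moved. The work goes in short steps, Python scripts to look and compute and a tool call to move; the robot and the scene stay as the last step left them, time stands still between calls to the robot, and variables do not carry over. Pictures are saved under pics/ and viewed, at most 10 in all, crops included, and the job is handed in when it is done.

Besides the shell and the picture viewer there is one more tool, called in YAML: its name, and indented under it one key for each argument. drive_tool: Moves the arm, as the interface text tells. Its arguments: {"type":"object","properties":{"deltas":{"type":"array"},"newtons":{"type":"number"}},"required":["deltas"]}

```bash
mkdir -p pics
cat > h.py <<'E'
import numpy as np, cv2
from workcell import get_state, read_camera, close_job, hold_point_z
from scipy.spatial.transform import Rotation as Ro
def shot(n):
    s=get_state(); c=read_camera(n); K=np.array(c["intrinsics"]);D=np.array(c["D"],float)
    if n=="wrist":
        T=np.eye(4);T[:3,:3]=Ro.from_quat(s["eef_rot"]).as_matrix();T[:3,3]=s["eef_pos"]
        W=np.linalg.inv(T@np.array(c["tool_from_camera"])); R,t=W[:3,:3],W[:3,3]
    else: R,t=np.array(c["R"]),np.array(c["t"])
    return dict(img=c["img"],K=K,D=D,R=R,t=t)
def ray(v,p):
    u=cv2.undistortPoints(np.array(p,float).reshape(-1,1,2),v["K"],v["D"]).reshape(-1,2)
    return -v["R"].T@v["t"], np.c_[u,np.ones(len(u))]@v["R"]
def plane(v,p,z):
    o,d=ray(v,p); return o+d*((z-o[2])/d[:,2])[:,None]
def proj(v,X):
    return cv2.projectPoints(np.array(X,float).reshape(-1,1,3),cv2.Rodrigues(v["R"])[0],v["t"],v["K"],v["D"])[0].reshape(-1,2)
def save(v,f,crop=None,s=1):
    i=v["img"][...,::-1]
    if crop: i=i[crop[1]:crop[3],crop[0]:crop[2]]
    cv2.imwrite("pics/"+f,cv2.resize(i,None,fx=s,fy=s,interpolation=cv2.INTER_CUBIC))
E
python3 - <<'E'
from h import *
import pickle
V={n:shot(n) for n in("scene","side")}
pickle.dump(V,open("v0.pkl","wb"))
for n in V: save(V[n],n+"0.png"); print(n,-V[n]["R"].T@V[n]["t"])
s=get_state();print(s["eef_pos"],s["eef_rot"],s["gripper_width"],hold_point_z, s["time"])
E
```

```text
scene [1.42902945 0.24142883 0.96751673]
side [ 0.44346841 -0.70757166  0.68191311]
[ 6.24421778e-01 -2.11999537e-05  2.30557872e-01] [ 7.07067791e-01  7.07145279e-01 -6.20680801e-04 -5.54820562e-04] 0.08505796518983051 0.0187 0.1
```

View pics/scene0.png

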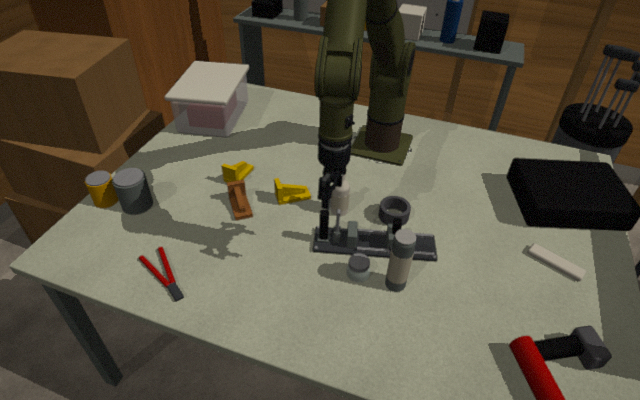

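View pics/side0.png

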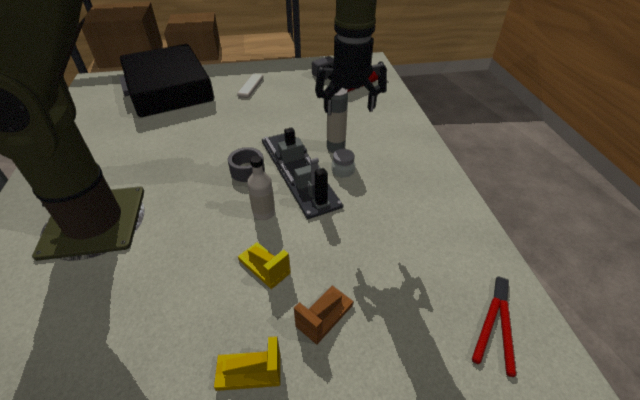

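The scene view shows the wooden, orange-brown bracket at (239,200). The two look-alikes are yellow, at (238,172) and (292,191). In the side view the wooden one is at (323,313) and the yellow ones at (265,263) and (250,365). The clamp is at (375,243) in scene and (300,175) in side, with its grip post at (320,185) and its handle at (290,135) in side. I choose the orange-brown bracket and check it in a close crop.

Run:
```python
from h import *
import pickle
V=pickle.load(open("v0.pkl","rb"))
a=V["side"]["img"][120:345,225:360]; b=V["scene"]["img"][155:295,215:445]
f=lambda i,h:cv2.resize(i[...,::-1],None,fx=h,fy=h,interpolation=cv2.INTER_CUBIC)
A=f(a,2.6);B=f(b,1.9)
C=np.zeros((600,800,3),np.uint8);C[:A.shape[0],:A.shape[1]]=A;C[:B.shape[0],355:355+B.shape[1]]=B
# bracket mask
for n in V:
    v=V[n];h=cv2.cvtColor(v["img"],cv2.COLOR_RGB2HSV)
    m=cv2.inRange(h,(5,120,60),(17,255,255))
    k,l,st,ce=cv2.connectedComponentsWithStats(m)
    for i in range(1,k):
        if st[i,4]>150: print(n,st[i],ce[i])
o=V["side"]["img"][280:345,285:365];O=f(o,4)
C[290:290+O.shape[0],360:360+O.shape[1]]=O
cv2.imwrite("pics/c1.png",C)
```

```text
scene [    0     0   196   173 16674] [111.11958738  69.87201631]
scene [ 197    0   55   63 2283] [221.13140604  28.21462987]
scene [ 470    0  131  141 8620] [540.03051044  58.33909513]
scene [ 551    0   89  134 2519] [606.96347757  44.90035728]
scene [  0   4  34  27 476] [15.62184874 16.33613445]
scene [ 262   27   59   69 2968] [289.44238544  59.39757412]
scene [355  42  17  64 520] [364.70769231  75.89230769]
scene [ 404   51  104   78 5020] [453.44741036  89.05159363]
scene [593  59  25  46 212] [605.41981132  80.6745283 ]
scene [601  61  33  47 411] [617.6593674   80.52311436]
scene [614  87  26  81 991] [631.65691221 134.22300706]
scene [  0 168  68  47 559] [ 21.72987478 196.20930233]
scene [227 180  25  40 613] [239.17128874 199.96737357]
side [ 91   0  70  12 435] [122.55402299   4.32183908]
side [155   0  74  48 900] [189.29444444  16.91222222]
side [ 200    0   95   64 2246] [256.86687444  40.20080142]
side [  376     0   264   186 20069] [562.89222183  62.35936021]
side [ 294  286   59   48 1120] [324.9        308.39910714]
```

View pics/c1.png

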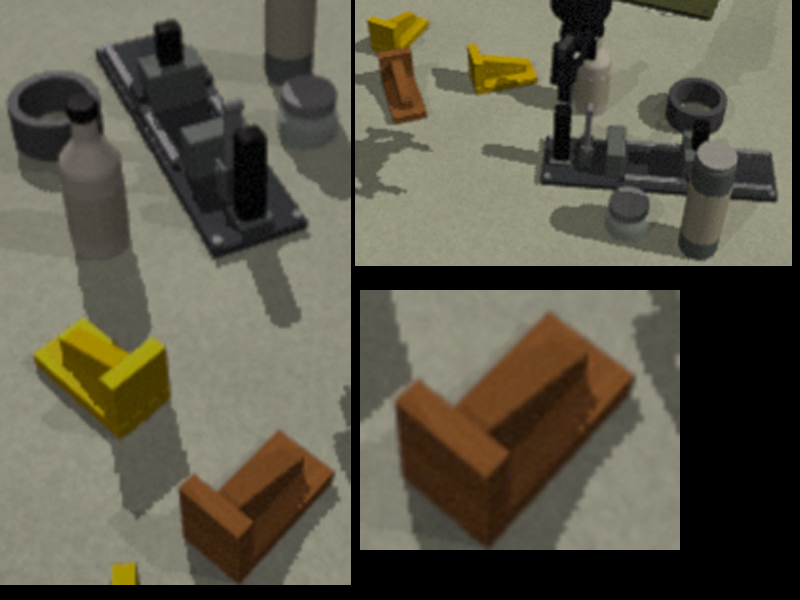

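The close crop confirms the orange-brown bracket. Its heel plate points down-left in the side view, with heel-top corners near (295,306) and (322,321) and foot-end corners near (332,286) and (353,302). The clamp's near plate corners are about (342,206) and (308,218), its far-left corner (262,138), its handle top (290,130) and its grip top (321,170).

Run:
```python
from h import *
import pickle
V=pickle.load(open("v0.pkl","rb"));v=V["side"];s=V["scene"]
P=lambda p,z,v=v:np.round(plane(v,p,z),4)
print("heeltop",P([(294.8,305.8),(299.5,302.8),(322.5,321.3),(317.5,325.5)],.07))
print("foot",P([(332,286),(353.5,302)],.016))
print("web end top", P([( (580-360)/4+285,(355-290)/4+280)],.036))
print("plate",P([(342.3,206.2),(308.5,217.7),(262.3,138.5)],.012))
print("handle",P([(289.6,129.5)],.106),"grip",P([(321,170)],.118))
q=lambda x,y:(215+(x-355)/1.9,155+y/1.9)
print("scene grip",P([q(562,107)],.118,s),"handle",P([q(701,122)],.106,s))
print("scene plate corners",P([q(542,180),q(543,140),q(775,195),q(770,152)],.012,s))
print("scene br heel top",P([q(379,53),q(412,50)],.07,s),"foot end",P([q(393,121),q(426,115)],.012,s))
for n,p,z in(("bottle",(262,217),0),("jar",(343,157),.055),("can",(337,97),.19),("tape",(246,158),.048)): print(n,P([p],z))
```

```text
heeltop [[ 0.4558 -0.3502  0.07  ]
 [ 0.4648 -0.3456  0.07  ]
 [ 0.4998 -0.3878  0.07  ]
 [ 0.49   -0.394   0.07  ]]
foot [[ 0.5368 -0.2864  0.016 ]
 [ 0.5719 -0.3292  0.016 ]]
web end top [[ 0.545  -0.3241  0.036 ]]
plate [[ 0.6052 -0.0616  0.012 ]
 [ 0.5167 -0.0866  0.012 ]
 [ 0.4242  0.262   0.012 ]]
handle [[0.5017 0.1558 0.106 ]] grip [[ 0.555  -0.0399  0.118 ]]
scene grip [[ 0.5535 -0.0414  0.118 ]] handle [[0.4976 0.1576 0.106 ]]
scene plate corners [[ 0.6098 -0.0507  0.012 ]
 [ 0.5285 -0.0792  0.012 ]
 [ 0.5126  0.2883  0.012 ]
 [ 0.4242  0.2664  0.012 ]]
scene br heel top [[ 0.4891 -0.3885  0.07  ]
 [ 0.4618 -0.3405  0.07  ]] foot end [[ 0.5759 -0.3232  0.012 ]
 [ 0.5435 -0.2792  0.012 ]]
bottle [[ 0.4053 -0.0545  0.    ]]
jar [[0.6346 0.0787 0.055 ]]
can [[0.6297 0.1582 0.19  ]]
tape [[0.3769 0.126  0.048 ]]
```

drive_tool:
  deltas:
    - {"jaw": 1,"slide": [-0.26,0.325,0],"turn": -9.4}
    - {"jaw": 1,"slide": [-0.26,0.325,0],"turn": -9.4}
    - {"jaw": 1,"slide": [-0.26,0.325,0],"turn": -9.4}
    - {"jaw": 1,"slide": [-0.26,0.325,0],"turn": -9.4}
    - {"jaw": 1,"slide": [-0.26,0.325,0],"turn": -9.4}
    - {"jaw": 1,"slide": [-0.26,0.325,0],"turn": -9.4}
    - {"jaw": 1,"slide": [-0.26,0.325,0],"turn": -9.4}
    - {"jaw": 1,"slide": [-0.26,0.325,0],"turn": -9.2}

```text
time: 1.1
eef_pos: [0.4994, 0.1566, 0.231]
eef_rot: [0.992, 0.128, -0.0, 0.0]
force: [-0.0, 0.4, -0.4]
gripper_width: 0.0852
finger_force: 0.0
```

drive_tool:
  deltas:
    - {"jaw": 1,"slide": [0,0,0],"turn": 0}
    - {"jaw": 1,"slide": [0,0,0],"turn": 0}

```text
time: 1.35
eef_pos: [0.5007, 0.1552, 0.2313]
eef_rot: [0.991, 0.131, 0.0, 0.0]
force: [0.2, -0.2, -0.6]
gripper_width: 0.0857
finger_force: 0.0
```

Run:
```python
from h import *
v=shot("wrist");save(v,"w1.png")
import pickle;pickle.dump(v,open("w1.pkl","wb"))
s=get_state();print(s["eef_pos"],s["eef_rot"])
u=np.array([np.cos(np.radians(105)),np.sin(np.radians(105)),0]);n=np.array([-u[1],u[0],0]);o=np.array([.529,.05,0])
for nm,c in dict(fixjaw=[0,0,.062],plateA=[-.125,.05,.012],plateB=[-.125,-.05,.012],handle=[.1076,0,.106],C=[.235,.05,.012],D=[.235,-.05,.012]).items(): print(nm,proj(v,o+u*c[0]+n*c[1]+[0,0,c[2]]))
```

```text
[0.50094159 0.1548912  0.23132033] [9.91430977e-01 1.30630751e-01 2.59276319e-04 3.96957204e-04]
fixjaw [[427.9353021 183.6362743]]
plateA [[514.85463068 216.27330799]]
plateB [[528.80260122 130.28422218]]
handle [[319.26493446 194.28112629]]
C [[210.36583143 215.96482534]]
D [[202.86675838 129.12918535]]
```

View pics/w1.png

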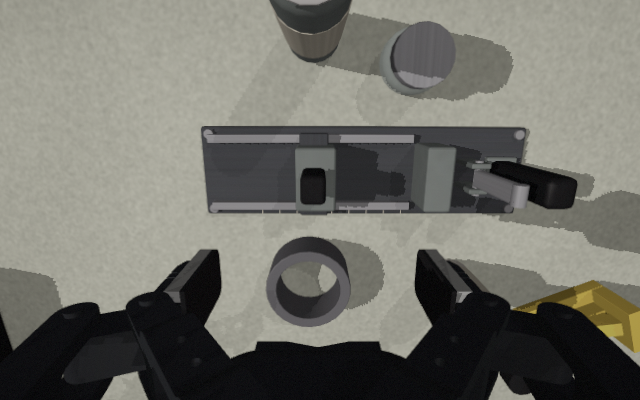

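The wrist view shows the clamp with plate corners near (513,213), (527,128), (209,213) and (202,127). The fixed jaw's inner top edge is at x≈416, and the handle post is a dark block spanning x 301–326, y 168–205. The tape roll is just below the clamp, at (308,280).

Run:
```python
from h import *
import pickle;v=pickle.load(open("w1.pkl","rb"))
print("cam",-v["R"].T@v["t"])
P=plane(v,[(514,214),(527.5,128),(209,213.5),(202,126.5)],.012)
M=np.array([[-.125,.05],[-.125,-.05],[.235,.05],[.235,-.05]])
c=P[:,:2].mean(0);q=P[:,:2]-c;m=M-M.mean(0)
ang=np.arctan2((m[:,0]*q[:,1]-m[:,1]*q[:,0]).sum(),(m*q).sum())
u=np.array([np.cos(ang),np.sin(ang)]);n=np.array([-u[1],u[0]])
o=c-u*.055
print(np.degrees(ang),o,"res",(q-m[:,:1]*u-m[:,1:]*n).round(4).tolist())
g=cv2.cvtColor(v["img"],cv2.COLOR_RGB2GRAY)
k,l,st,ce=cv2.connectedComponentsWithStats((g[120:220,290:340]<32).astype(np.uint8)); print(st[1:6],ce[1:6])
pr=lambda x,y,z:proj(v,np.r_[o+u*x+n*y,z]).round(1).tolist()
print("fixed jaw inner top edge",pr(0,.033,.062),pr(0,-.033,.062))
for x in (.102,.107,.112): print(x,pr(x,0,.106),pr(x,0,.062),pr(x-.022+0.0,.032,.062))
print("handle top box at .107",[pr(.107+a,b,.106) for a in(-.011,.011) for b in (-.013,.013)])
```

```text
cam [0.56603609 0.17300571 0.3758932 ]
104.95252791245952 [0.53129606 0.05202413] res [[0.0002, 0.0001], [-0.0003, 0.0005], [0.0001, -0.0], [0.0001, -0.0006]]
[[ 11  48  25  36 840]] [[22.99285714 65.93809524]]
fixed jaw inner top edge [[423.9, 212.9]] [[429.8, 147.2]]
0.102 [[324.3, 191.1]] [[323.4, 180.6]] [[345.0, 211.8]]
0.107 [[318.4, 191.1]] [[318.3, 180.6]] [[340.0, 211.8]]
0.112 [[312.5, 191.0]] [[313.2, 180.6]] [[335.0, 211.8]]
handle top box at .107 [[[331.5, 176.1]], [[331.1, 205.8]], [[305.4, 176.0]], [[305.6, 205.7]]]
```

drive_tool:
  deltas:
    - {"jaw": 1,"slide": [0.03,0.08,-0.5],"turn": 0}
    - {"jaw": 1,"slide": [0,0,-0.6],"turn": 0}
    - {"jaw": 1,"slide": [0,0,-0.6],"turn": 0}
    - {"jaw": 1,"slide": [0,0,-0.5],"turn": 0}
    - {"jaw": 1,"slide": [0,0,-0.35],"turn": 0}
    - {"jaw": 1,"slide": [0,0,0],"turn": 0}
    - {"jaw": 1,"slide": [0,0,0],"turn": 0}
  newtons: 40

```text
time: 2.28
eef_pos: [0.503, 0.1603, 0.0789]
eef_rot: [0.991, 0.13, 0.001, 0.0]
force: [0.0, 0.3, 0.1]
gripper_width: 0.0853
finger_force: 0.0
```

drive_tool:
  deltas:
    - {"jaw": -1,"slide": [0,0,0],"turn": 0}
    - {"jaw": -1,"slide": [0,0,0],"turn": 0}
    - {"jaw": -1,"slide": [0,0,0],"turn": 0}
    - {"jaw": -1,"slide": [0,0,0],"turn": 0}
    - {"jaw": -1,"slide": [0,0,0],"turn": 0}
    - {"jaw": -1,"slide": [0,0,0],"turn": 0}

```text
time: 3.02
eef_pos: [0.5022, 0.1608, 0.0787]
eef_rot: [0.991, 0.131, 0.0, -0.0]
force: [-0.5, -0.7, 5.8]
gripper_width: 0.0215
finger_force: 40.1
```

drive_tool:
  deltas:
    - {"jaw": -1,"slide": [-0.035,0.13,0],"turn": 0}
    - {"jaw": -1,"slide": [-0.035,0.13,0],"turn": 0}
    - {"jaw": -1,"slide": [-0.035,0.13,0],"turn": 0}
    - {"jaw": -1,"slide": [-0.035,0.13,0],"turn": 0}
    - {"jaw": -1,"slide": [-0.035,0.13,0],"turn": 0}
    - {"jaw": -1,"slide": [-0.035,0.13,0],"turn": 0}
    - {"jaw": -1,"slide": [-0.035,0.13,0],"turn": 0}
    - {"jaw": -1,"slide": [-0.035,0.13,0],"turn": 0}

```text
time: 4.03
eef_pos: [0.4857, 0.2224, 0.0787]
eef_rot: [0.992, 0.13, 0.0, 0.001]
force: [0.6, -3.7, 5.7]
gripper_width: 0.0212
finger_force: 40.3
```

drive_tool:
  deltas:
    - {"jaw": -1,"slide": [0,0,0],"turn": 0}
    - {"jaw": 1,"slide": [0,0,0],"turn": 0}
    - {"jaw": 1,"slide": [0,0,0],"turn": 0}
    - {"jaw": 1,"slide": [0,0,0],"turn": 0}
    - {"jaw": 1,"slide": [0,0,0],"turn": 0}
    - {"jaw": 1,"slide": [0,0,0.5],"turn": 0}
    - {"jaw": 1,"slide": [0,0,1],"turn": 0}
    - {"jaw": 1,"slide": [0,0,1],"turn": 0}

```text
time: 5.03
eef_pos: [0.4848, 0.223, 0.2297]
eef_rot: [0.991, 0.13, -0.0, 0.0]
force: [1.6, 1.1, -1.1]
gripper_width: 0.0853
finger_force: 0.0
```

drive_tool:
  deltas:
    - {"jaw": 1,"slide": [0.055,-0.4,0],"turn": 3}
    - {"jaw": 1,"slide": [0.055,-0.8,0],"turn": 3}
    - {"jaw": 1,"slide": [0.055,-0.8,0],"turn": 3}
    - {"jaw": 1,"slide": [0.055,-0.8,0],"turn": 3}
    - {"jaw": 1,"slide": [0.055,-0.8,0],"turn": 3}
    - {"jaw": 1,"slide": [0.055,-0.8,0],"turn": 3}
    - {"jaw": 1,"slide": [0.055,-0.8,0],"turn": 3}
    - {"jaw": 1,"slide": [0.055,-0.8,0],"turn": 2}

```text
time: 6.02
eef_pos: [0.5115, -0.1383, 0.2283]
eef_rot: [0.945, 0.326, 0.0, -0.0]
force: [0.3, -0.1, 0.1]
gripper_width: 0.0853
finger_force: 0.0
```

drive_tool:
  deltas:
    - {"jaw": 1,"slide": [0.055,-0.8,0],"turn": 0}
    - {"jaw": 1,"slide": [0.055,-0.8,0],"turn": 0}
    - {"jaw": 1,"slide": [0.055,-0.8,0],"turn": 0}
    - {"jaw": 1,"slide": [0.055,-0.5,0],"turn": 0}
    - {"jaw": 1,"slide": [0.055,-0.12,0],"turn": 0}
    - {"jaw": 1,"slide": [0,0,0],"turn": 0}
    - {"jaw": 1,"slide": [0,0,0],"turn": 0}
    - {"jaw": 1,"slide": [0,0,0],"turn": 0}

```text
time: 7.02
eef_pos: [0.5284, -0.3163, 0.2284]
eef_rot: [0.945, 0.327, 0.0, -0.0]
force: [-0.0, -0.4, -0.5]
gripper_width: 0.0854
finger_force: 0.0
```

Run:
```python
from h import *
v=shot("wrist");save(v,"w2.png",(150,60,490,300),2.3)
import pickle;pickle.dump(v,open("w2.pkl","wb"))
s=get_state();print(s["eef_pos"],s["eef_rot"])
h=cv2.cvtColor(v["img"],cv2.COLOR_RGB2HSV)
m=cv2.inRange(h,(4,110,30),(17,255,255));m=cv2.morphologyEx(m,cv2.MORPH_OPEN,np.ones((3,3)))
k,l,st,ce=cv2.connectedComponentsWithStats(m)
for i in range(1,k):
    if st[i,4]>300: print(st[i],ce[i])
```

```text
[ 0.52837109 -0.3167084   0.22842959] [ 9.45224880e-01  3.26419776e-01  8.43705720e-05 -2.22459724e-04]
[ 299  147   55  115 5744] [324.49651811 204.72562674]
```

View pics/w2.png

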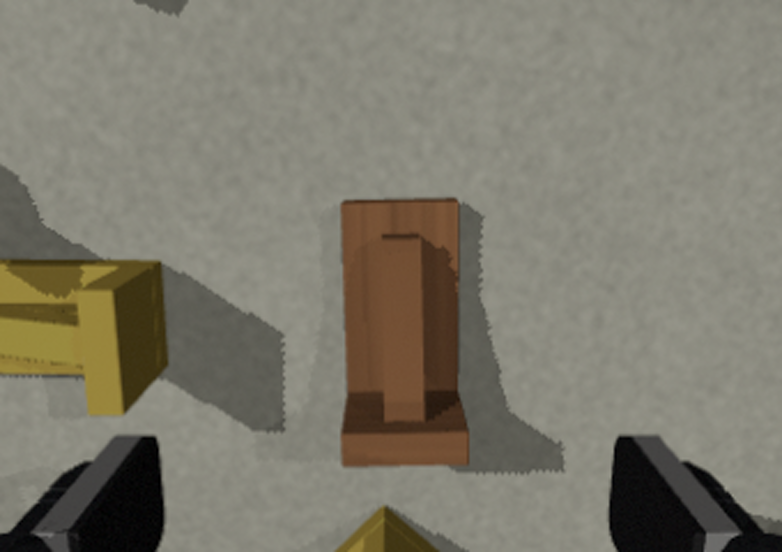

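The wrist crop shows the bracket almost aligned with the tool. The foot-end corners are at crop (342,201) and (459,199), the outer heel-top corners at (343,466) and (468,464), and the web end at (383–421,235). A yellow look-alike lies just behind the heel and another to the left.

Run:
```python
from h import *
import pickle;v=pickle.load(open("w2.pkl","rb"))
q=lambda L:[(150+x/2.3,60+y/2.3) for x,y in L]
f=plane(v,q([(342,201),(459,199)]),.016)
ho=plane(v,q([(343,466),(468,464)]),.07)
w=plane(v,q([(383,236),(421,236)]),.036);wh=plane(v,q([(384,420),(425,420)]),.060)
for n,a in(("foot",f),("heel",ho),("web",w),("webheel",wh)):print(n,a[:,:2].round(4).tolist(),a[:,:2].mean(0).round(4),np.linalg.norm(a[0]-a[1]).round(4))
d=(f.mean(0)-ho.mean(0))[:2];L=np.linalg.norm(d);u=d/L;print(L,np.degrees(np.arctan2(u[1],u[0])))
d2=(w.mean(0)-wh.mean(0))[:2];print("web ang",np.degrees(np.arctan2(d2[1],d2[0])))
c=(f.mean(0)+ho.mean(0))[:2]/2;p=c+.03*u;print("origin",c,"pinch",p)
s=get_state();R=Ro.from_quat(s["eef_rot"]).as_matrix();y=R[:2,1];print("tool y ang",np.degrees(np.arctan2(y[1],y[0])), (p-np.array(s["eef_pos"])[:2])/.06)
```

```text
foot [[0.5402, -0.2814], [0.5752, -0.3243]] [ 0.5577 -0.3029] 0.0554
heel [[0.4543, -0.3512], [0.4892, -0.3941]] [ 0.4717 -0.3726] 0.0553
web [[0.5415, -0.3051], [0.5521, -0.3186]] [ 0.5468 -0.3119] 0.0172
webheel [[0.4794, -0.3545], [0.4908, -0.369]] [ 0.4851 -0.3617] 0.0184
0.11072065240610054 39.06637160270617
web ang 38.92227685075761
origin [ 0.51471083 -0.33774468] pinch [ 0.53800332 -0.31883807]
tool y ang -51.89676794064902 [ 0.16053724 -0.03549452]
```

drive_tool:
  deltas:
    - {"jaw": 1,"slide": [-0.033,-0.19,-0.4],"turn": 0.9}
    - {"jaw": 1,"slide": [0,0,-0.7],"turn": 0}
    - {"jaw": 1,"slide": [0,0,-0.7],"turn": 0}
    - {"jaw": 1,"slide": [0,0,-0.7],"turn": 0}
    - {"jaw": 1,"slide": [0,0,-0.5],"turn": 0}
    - {"jaw": 1,"slide": [0,0,-0.3],"turn": 0}
    - {"jaw": 1,"slide": [0,0,-0.2],"turn": 0}
    - {"jaw": 1,"slide": [0,0,0],"turn": 0}

```text
time: 8.07
eef_pos: [0.5261, -0.3292, 0.0182]
eef_rot: [0.943, 0.333, -0.0, -0.0]
force: [0.3, -0.5, 0.1]
gripper_width: 0.0855
finger_force: 0.0
```

drive_tool:
  deltas:
    - {"jaw": -1,"slide": [0,0,0],"turn": 0}
    - {"jaw": -1,"slide": [0,0,0],"turn": 0}
    - {"jaw": -1,"slide": [0,0,0],"turn": 0}
    - {"jaw": -1,"slide": [0,0,0],"turn": 0}
    - {"jaw": -1,"slide": [0,0,0],"turn": 0}
    - {"jaw": -1,"slide": [0,0,0],"turn": 0}
    - {"jaw": -1,"slide": [0,0,0],"turn": 0}
  newtons: 40

```text
time: 8.95
eef_pos: [0.5264, -0.3296, 0.0188]
eef_rot: [0.943, 0.333, 0.0, 0.0]
force: [0.0, 0.4, 5.3]
gripper_width: 0.017
finger_force: 41.0
```

drive_tool:
  deltas:
    - {"jaw": -1,"slide": [0,0,0.1],"turn": 0}
    - {"jaw": -1,"slide": [0,0,0.3],"turn": 0}
    - {"jaw": -1,"slide": [0,0,0.5],"turn": 0}
    - {"jaw": -1,"slide": [0,0,0.6],"turn": 0}
    - {"jaw": -1,"slide": [0,0,0.6],"turn": 0}
    - {"jaw": -1,"slide": [0,0,0.6],"turn": 0}
    - {"jaw": -1,"slide": [0,0,0.5],"turn": 0}
    - {"jaw": -1,"slide": [0,0,0.3],"turn": 0}

```text
time: 9.95
eef_pos: [0.5265, -0.3297, 0.2312]
eef_rot: [0.943, 0.333, 0.001, 0.001]
force: [-0.0, -0.6, -1.6]
gripper_width: 0.0171
finger_force: 40.0
```

drive_tool:
  deltas:
    - {"jaw": -1,"slide": [-0.02,0.2,0],"turn": 3}
    - {"jaw": -1,"slide": [-0.02,0.4,0],"turn": 4}
    - {"jaw": -1,"slide": [-0.02,0.5,0],"turn": 5}
    - {"jaw": -1,"slide": [-0.02,0.5,0],"turn": 5}
    - {"jaw": -1,"slide": [-0.02,0.5,0],"turn": 5}
    - {"jaw": -1,"slide": [-0.02,0.5,0],"turn": 5}
    - {"jaw": -1,"slide": [-0.02,0.5,0],"turn": 5}
    - {"jaw": -1,"slide": [-0.02,0.5,0],"turn": 5}

```text
time: 10.95
eef_pos: [0.5162, -0.1114, 0.2282]
eef_rot: [0.787, 0.617, -0.0, -0.0]
force: [0.8, 0.1, -1.9]
gripper_width: 0.0175
finger_force: 40.1
```

drive_tool:
  deltas:
    - {"jaw": -1,"slide": [-0.02,0.5,0],"turn": 5}
    - {"jaw": -1,"slide": [-0.02,0.5,0],"turn": 5}
    - {"jaw": -1,"slide": [-0.02,0.5,0],"turn": 5}
    - {"jaw": -1,"slide": [-0.02,0.5,0],"turn": 5}
    - {"jaw": -1,"slide": [-0.02,0.5,0],"turn": 5}
    - {"jaw": -1,"slide": [-0.02,0.5,0],"turn": 4}
    - {"jaw": -1,"slide": [0,0.4,0],"turn": 0}
    - {"jaw": -1,"slide": [0,0.35,0],"turn": 0}

```text
time: 11.95
eef_pos: [0.5086, 0.1135, 0.2283]
eef_rot: [0.608, 0.794, 0.0, -0.0]
force: [-0.1, -0.3, -2.0]
gripper_width: 0.0173
finger_force: 40.1
```

drive_tool:
  deltas:
    - {"jaw": -1,"slide": [0,0.2,0],"turn": 0}
    - {"jaw": -1,"slide": [0,0.16,0],"turn": 0}
    - {"jaw": -1,"slide": [0,0,0],"turn": 0}
    - {"jaw": -1,"slide": [0,0,0],"turn": 0}
    - {"jaw": -1,"slide": [0,0,0],"turn": 0}

```text
time: 12.58
eef_pos: [0.5094, 0.1323, 0.2283]
eef_rot: [0.61, 0.792, -0.0, 0.0]
force: [-0.2, -0.1, -2.1]
gripper_width: 0.0168
finger_force: 40.1
```

Run:
```python
from h import *
v=shot("wrist");save(v,"w3.png",(120,60,560,330),1.8)
import pickle;pickle.dump(v,open("w3.pkl","wb"))
s=get_state();print(s["eef_pos"],s["eef_rot"],s["force"],s["gripper_width"])
y=Ro.from_quat(s["eef_rot"]).as_matrix()[:2,1];print("tool y ang",np.degrees(np.arctan2(y[1],y[0])))
```

```text
[0.50940952 0.13244359 0.22829185] [ 6.09903125e-01  7.92475957e-01 -1.53409191e-04  1.14129024e-04] [-0.69839065 -0.50883082 -1.8803382 ] 0.017098243914647718
tool y ang 14.835000110126009
```

View pics/w3.png

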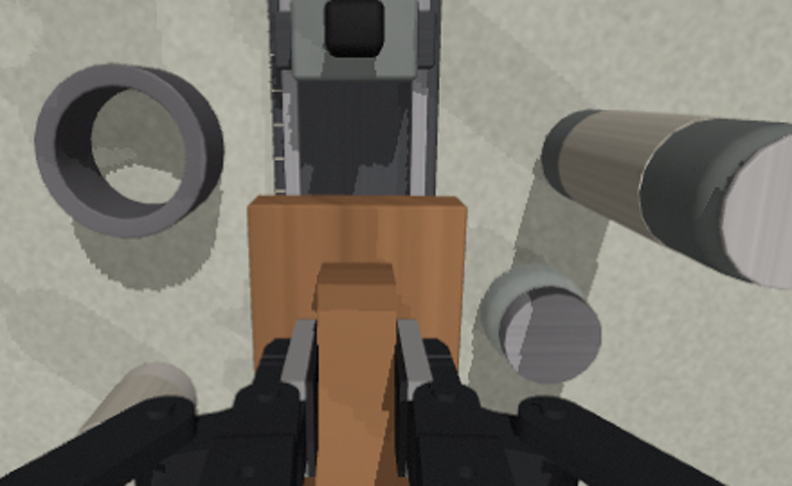

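The bracket is held level over the bed, aligned with the clamp. Its foot end spans crop x 248–467 at y≈205, and the jaw handle is further on at (354,28).

Run:
```python
from h import *
import pickle;v=pickle.load(open("w3.pkl","rb"))
o=np.array([.5313,.0520]);a=np.radians(104.95);u=np.array([np.cos(a),np.sin(a)]);n=np.array([-u[1],u[0]])
q=lambda L:[(120+x/1.8,60+y/1.8) for x,y in L]
def cl(L,z): 
    P=plane(v,q(L),z)[:,:2]-o; print((np.c_[P@u,P@n]*1000).round(1).tolist())
cl([(249,206),(466,206)],.2255)   # foot end top corners
cl([(269,150),(437,150)],.012)    # plate edges
cl([(298,150),(412,150)],.022)  # rail inner
cl([(326,54),(383,54)],.106)
cl([(293,78),(416,78)],.062)
```

```text
[[121.6, 25.7], [121.5, -29.7]]
[[116.4, 51.4], [116.2, -51.0]]
[[117.2, 32.7], [117.1, -34.8]]
[[166.1, 11.3], [166.0, -13.4]]
[[157.3, 30.4], [157.1, -32.3]]
```

drive_tool:
  deltas:
    - {"jaw": -1,"slide": [-0.03,0.04,-0.2],"turn": 0.1}
    - {"jaw": -1,"slide": [0,0,-0.4],"turn": 0}
    - {"jaw": -1,"slide": [0,0,-0.6],"turn": 0}
    - {"jaw": -1,"slide": [0,0,-0.6],"turn": 0}
    - {"jaw": -1,"slide": [0,0,-0.6],"turn": 0}
    - {"jaw": -1,"slide": [0,0,-0.4],"turn": 0}
    - {"jaw": -1,"slide": [0,0,-0.2],"turn": 0}
    - {"jaw": -1,"slide": [0,0,0],"turn": 0}

```text
time: 13.62
eef_pos: [0.507, 0.1356, 0.0476]
eef_rot: [0.609, 0.793, -0.001, -0.0]
force: [0.1, -0.6, -1.3]
gripper_width: 0.0175
finger_force: 40.0
```

drive_tool:
  deltas:
    - {"jaw": -1,"slide": [0,0,-0.1],"turn": 0}
    - {"jaw": -1,"slide": [0,0,-0.08],"turn": 0}
    - {"jaw": -1,"slide": [0,0,-0.06],"turn": 0}
    - {"jaw": -1,"slide": [0,0,0],"turn": 0}

```text
time: 14.12
eef_pos: [0.5075, 0.1356, 0.0338]
eef_rot: [0.609, 0.793, -0.0, -0.0]
force: [-0.0, 0.3, -1.7]
gripper_width: 0.0171
finger_force: 40.0
```

drive_tool:
  deltas:
    - {"jaw": -1,"slide": [0,0,-0.03],"turn": 0}
    - {"jaw": -1,"slide": [0,0,-0.02],"turn": 0}
    - {"jaw": -1,"slide": [0,0,0],"turn": 0}

```text
time: 14.5
eef_pos: [0.5076, 0.1356, 0.0309]
eef_rot: [0.609, 0.793, 0.0, 0.0]
force: [0.4, 0.5, -1.3]
gripper_width: 0.0176
finger_force: 40.0
```

drive_tool:
  deltas:
    - {"jaw": -1,"slide": [0,0,-0.015],"turn": 0}
    - {"jaw": -1,"slide": [0,0,-0.015],"turn": 0}
    - {"jaw": -1,"slide": [0,0,0],"turn": 0}

```text
time: 14.88
eef_pos: [0.5076, 0.1356, 0.0307]
eef_rot: [0.609, 0.793, 0.0, 0.0]
force: [-2.8, 0.7, 14.4]
gripper_width: 0.0172
finger_force: 42.3
```

drive_tool:
  deltas:
    - {"jaw": -1,"slide": [0,0,0.02],"turn": 0}
    - {"jaw": 0,"slide": [0,0,0],"turn": 0}
    - {"jaw": 0.4,"slide": [0,0,0],"turn": 0}
    - {"jaw": 0.7,"slide": [0,0,0],"turn": 0}
    - {"jaw": 1,"slide": [0,0,0],"turn": 0}
    - {"jaw": 1,"slide": [0,0,0],"turn": 0}
    - {"jaw": 1,"slide": [0,0,0],"turn": 0}

```text
time: 15.75
eef_pos: [0.5076, 0.1356, 0.0303]
eef_rot: [0.609, 0.793, 0.0, 0.0]
force: [-0.5, 0.2, -0.4]
gripper_width: 0.0853
finger_force: 0.0
```

drive_tool:
  deltas:
    - {"jaw": 1,"slide": [0,0,0.4],"turn": 0}
    - {"jaw": 1,"slide": [0,0,0.7],"turn": 0}
    - {"jaw": 1,"slide": [0,0,0.8],"turn": 0}
    - {"jaw": 1,"slide": [0,0,0.8],"turn": 0}
    - {"jaw": 1,"slide": [0,0,0.6],"turn": 0}
    - {"jaw": 1,"slide": [0,0,0],"turn": 0}
    - {"jaw": 1,"slide": [0,0,0],"turn": 0}

```text
time: 16.62
eef_pos: [0.507, 0.1352, 0.2278]
eef_rot: [0.609, 0.793, -0.001, -0.0]
force: [0.3, -0.3, -0.4]
gripper_width: 0.0856
finger_force: 0.0
```

Run:
```python
from h import *
v=shot("wrist");save(v,"w4.png",(120,40,560,360),1.8)
import pickle;pickle.dump(v,open("w4.pkl","wb"))
s=get_state();print(s["eef_pos"],s["eef_rot"],s["force"],s["gripper_width"])
```

```text
[0.50667257 0.13516368 0.22728501] [ 6.08753897e-01  7.93358268e-01 -1.01708383e-03 -5.62789884e-04] [ 0.03822962 -0.39560969 -0.0106898 ] 0.08544153754633078
```

View pics/w4.png

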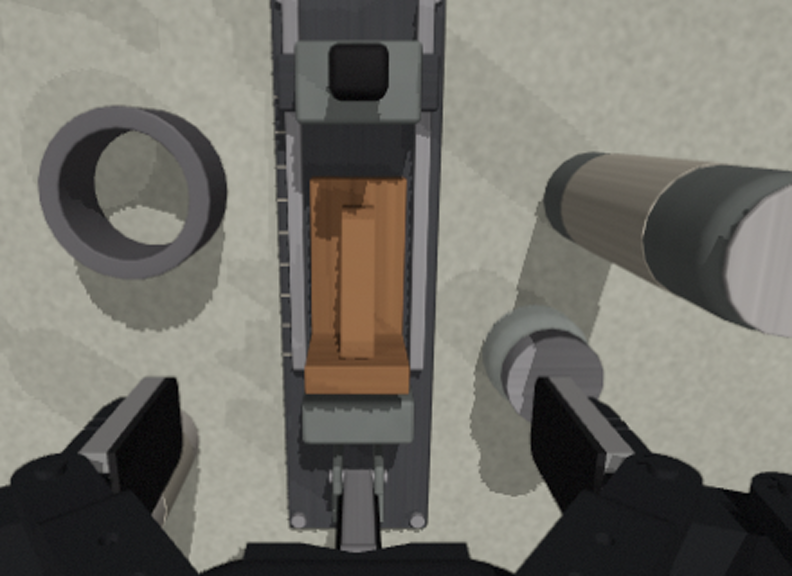

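The bracket lies in the bed on the centre line. Its heel edge at crop y≈393 is just ahead of the fixed jaw's top edge at y≈400. The handle post is at crop (358,72).

drive_tool:
  deltas:
    - {"jaw": 1,"slide": [-0.045,0.18,0],"turn": -10}
    - {"jaw": 1,"slide": [-0.045,0.18,0],"turn": -10}
    - {"jaw": 1,"slide": [-0.045,0.18,0],"turn": -10}
    - {"jaw": 1,"slide": [-0.045,0.18,0],"turn": -10}
    - {"jaw": 1,"slide": [-0.045,0.18,0],"turn": -10}
    - {"jaw": 1,"slide": [-0.045,0.18,0],"turn": -10}
    - {"jaw": 1,"slide": [-0.045,0.18,0],"turn": -10}
    - {"jaw": 1,"slide": [-0.045,0.18,0],"turn": -10}

```text
time: 17.68
eef_pos: [0.485, 0.222, 0.2268]
eef_rot: [0.977, 0.214, -0.001, 0.001]
force: [0.3, 0.5, -0.1]
gripper_width: 0.0856
finger_force: 0.0
```

drive_tool:
  deltas:
    - {"jaw": 1,"slide": [0,0,0],"turn": -10}
    - {"jaw": 1,"slide": [0,0,-0.3],"turn": 0}
    - {"jaw": 1,"slide": [0,0,-0.5],"turn": 0}
    - {"jaw": 1,"slide": [0,0,-0.5],"turn": 0}
    - {"jaw": 1,"slide": [0,0,0],"turn": 0}
    - {"jaw": 1,"slide": [0,0,0],"turn": 0}

```text
time: 18.42
eef_pos: [0.4861, 0.2219, 0.1504]
eef_rot: [0.991, 0.13, -0.0, 0.0]
force: [0.2, 0.6, -0.2]
gripper_width: 0.0859
finger_force: 0.0
```

drive_tool:
  deltas:
    - {"jaw": 1,"slide": [-0.02,0.015,-0.4],"turn": 0}
    - {"jaw": 1,"slide": [0,0,-0.5],"turn": 0}
    - {"jaw": 1,"slide": [0,0,-0.3],"turn": 0}
    - {"jaw": 1,"slide": [0,0,0],"turn": 0}

```text
time: 18.92
eef_pos: [0.4847, 0.2229, 0.0783]
eef_rot: [0.991, 0.131, -0.0, 0.0]
force: [-0.5, 1.1, 0.1]
gripper_width: 0.0859
finger_force: 0.0
```

drive_tool:
  deltas:
    - {"jaw": -1,"slide": [0,0,0],"turn": 0}
    - {"jaw": -1,"slide": [0,0,0],"turn": 0}
    - {"jaw": -1,"slide": [0,0,0],"turn": 0}
    - {"jaw": -1,"slide": [0,0,0],"turn": 0}
    - {"jaw": -1,"slide": [0,0,0],"turn": 0}
    - {"jaw": -1,"slide": [0,0,0],"turn": 0}

```text
time: 19.68
eef_pos: [0.485, 0.2232, 0.079]
eef_rot: [0.991, 0.131, 0.0, -0.0]
force: [-0.9, -0.0, 6.2]
gripper_width: 0.0217
finger_force: 40.2
```

drive_tool:
  deltas:
    - {"jaw": -1,"slide": [0.021,-0.08,0],"turn": 0}
    - {"jaw": -1,"slide": [0.021,-0.08,0],"turn": 0}
    - {"jaw": -1,"slide": [0.021,-0.08,0],"turn": 0}
    - {"jaw": -1,"slide": [0.021,-0.08,0],"turn": 0}
    - {"jaw": -1,"slide": [0.021,-0.08,0],"turn": 0}
    - {"jaw": -1,"slide": [0.021,-0.08,0],"turn": 0}
    - {"jaw": -1,"slide": [0.021,-0.08,0],"turn": 0}
    - {"jaw": -1,"slide": [0,0,0],"turn": 0}

```text
time: 20.68
eef_pos: [0.4939, 0.1902, 0.0789]
eef_rot: [0.991, 0.131, 0.001, -0.001]
force: [-0.3, 2.1, 5.7]
gripper_width: 0.0212
finger_force: 40.3
```

drive_tool:
  deltas:
    - {"jaw": -1,"slide": [0.008,-0.03,0],"turn": 0}
    - {"jaw": -1,"slide": [0.008,-0.03,0],"turn": 0}
    - {"jaw": -1,"slide": [0.008,-0.03,0],"turn": 0}
    - {"jaw": -1,"slide": [0,0,0],"turn": 0}

```text
time: 21.18
eef_pos: [0.4951, 0.1854, 0.079]
eef_rot: [0.991, 0.131, 0.001, -0.001]
force: [-1.0, 2.0, 5.6]
gripper_width: 0.0213
finger_force: 40.3
```

drive_tool:
  deltas:
    - {"jaw": -1,"slide": [0.008,-0.03,0],"turn": 0}
    - {"jaw": -1,"slide": [0.008,-0.03,0],"turn": 0}
    - {"jaw": -1,"slide": [0,0,0],"turn": 0}

```text
time: 21.55
eef_pos: [0.4961, 0.1818, 0.079]
eef_rot: [0.991, 0.131, 0.0, -0.001]
force: [-1.6, 2.1, 5.7]
gripper_width: 0.0214
finger_force: 40.3
```

drive_tool:
  deltas:
    - {"jaw": -1,"slide": [0.006,-0.02,0],"turn": 0}
    - {"jaw": -1,"slide": [0,0,0],"turn": 0}

```text
time: 21.8
eef_pos: [0.4963, 0.1811, 0.079]
eef_rot: [0.991, 0.131, 0.0, -0.001]
force: [-1.2, 3.3, 6.3]
gripper_width: 0.0215
finger_force: 40.3
```

drive_tool:
  deltas:
    - {"jaw": -1,"slide": [0.006,-0.02,0],"turn": 0}
    - {"jaw": -1,"slide": [0,0,0],"turn": 0}

```text
time: 22.05
eef_pos: [0.4963, 0.1811, 0.079]
eef_rot: [0.991, 0.132, 0.0, -0.002]
force: [-1.9, 5.7, 6.4]
gripper_width: 0.0216
finger_force: 40.4
```

drive_tool:
  deltas:
    - {"jaw": -1,"slide": [0.008,-0.03,0],"turn": 0}
    - {"jaw": -1,"slide": [0,0,0],"turn": 0}

```text
time: 22.3
eef_pos: [0.4963, 0.1811, 0.079]
eef_rot: [0.991, 0.132, 0.0, -0.003]
force: [-3.7, 9.4, 6.0]
gripper_width: 0.0214
finger_force: 40.5
```

drive_tool:
  deltas:
    - {"jaw": -1,"slide": [0.008,-0.03,0],"turn": 0}
    - {"jaw": -1,"slide": [0,0,0],"turn": 0}
    - {"jaw": -1,"slide": [0,0,0],"turn": 0}

```text
time: 22.68
eef_pos: [0.4963, 0.181, 0.079]
eef_rot: [0.991, 0.133, -0.0, -0.004]
force: [-4.5, 13.5, 7.1]
gripper_width: 0.0214
finger_force: 40.7
```

drive_tool:
  deltas:
    - {"jaw": -1,"slide": [-0.016,0.06,0],"turn": 0}
    - {"jaw": -1,"slide": [0,0,0],"turn": 0}

```text
time: 22.92
eef_pos: [0.4963, 0.1811, 0.079]
eef_rot: [0.991, 0.132, 0.0, -0.002]
force: [-2.5, 5.9, 5.3]
gripper_width: 0.0215
finger_force: 40.5
```

drive_tool:
  deltas:
    - {"jaw": 1,"slide": [0,0,0],"turn": 0}
    - {"jaw": 1,"slide": [0,0,0],"turn": 0}
    - {"jaw": 1,"slide": [0,0,0],"turn": 0}
    - {"jaw": 1,"slide": [0,0,0],"turn": 0}
    - {"jaw": 1,"slide": [0,0,0.5],"turn": 0}
    - {"jaw": 1,"slide": [0,0,1],"turn": 0}
    - {"jaw": 1,"slide": [0,0,0.6],"turn": 0}
    - {"jaw": 1,"slide": [0,0,0],"turn": 0}

```text
time: 23.92
eef_pos: [0.4985, 0.1783, 0.207]
eef_rot: [0.991, 0.13, 0.003, -0.001]
force: [-0.4, -0.3, -0.1]
gripper_width: 0.0855
finger_force: 0.0
```

drive_tool:
  deltas:
    - {"jaw": 1,"slide": [0.1,-0.3,0],"turn": 0}
    - {"jaw": 1,"slide": [0.14,-0.5,0],"turn": 0}
    - {"jaw": 1,"slide": [0.14,-0.6,0],"turn": 0}
    - {"jaw": 1,"slide": [0.14,-0.6,0],"turn": 0}
    - {"jaw": 1,"slide": [0.14,-0.6,0],"turn": 0}
    - {"jaw": 1,"slide": [0.14,-0.5,0],"turn": 0}
    - {"jaw": 1,"slide": [0.12,-0.39,0],"turn": 0}
    - {"jaw": 1,"slide": [0,0,0],"turn": 0}

```text
time: 24.92
eef_pos: [0.5514, -0.034, 0.2032]
eef_rot: [0.992, 0.128, -0.001, 0.001]
force: [0.2, -0.5, -0.4]
gripper_width: 0.0855
finger_force: 0.0
```

drive_tool:
  deltas:
    - {"jaw": 1,"slide": [0,0,0],"turn": 0}
    - {"jaw": 1,"slide": [0,0,0],"turn": 0}

```text
time: 25.18
eef_pos: [0.5514, -0.0298, 0.2039]
eef_rot: [0.991, 0.132, -0.0, -0.0]
force: [-0.6, 0.2, 0.2]
gripper_width: 0.0857
finger_force: 0.0
```

Run:
```python
from h import *
v=shot("wrist");save(v,"w5.png",(100,60,540,340),1.8)
import pickle;pickle.dump(v,open("w5.pkl","wb"))
s=get_state();print(s["eef_pos"],s["eef_rot"])
o=np.array([.5313,.0520]);a=np.radians(104.95);u=np.array([np.cos(a),np.sin(a)]);n=np.array([-u[1],u[0]])
for x,z in((-.11,.118),(-.084,.118),(-.064,.120),(-.052,.120),(0,.062),(.110,.062)):
    print(x,z,[((proj(v,np.r_[o+u*x+n*y,z])[0]-[100,60])*1.8).round().tolist() for y in(-.014,.014)])
```

```text
[ 0.55155679 -0.02999066  0.20407015] [ 9.91303897e-01  1.31591666e-01 -2.85728430e-04 -3.68596169e-04]
-0.11 0.118 [[456.0, 228.0], [454.0, 294.0]]
-0.084 0.118 [[392.0, 228.0], [392.0, 294.0]]
-0.064 0.12 [[342.0, 229.0], [343.0, 295.0]]
-0.052 0.12 [[312.0, 229.0], [314.0, 295.0]]
0 0.062 [[223.0, 202.0], [227.0, 257.0]]
0.11 0.062 [[5.0, 202.0], [14.0, 256.0]]
```

View pics/w5.png

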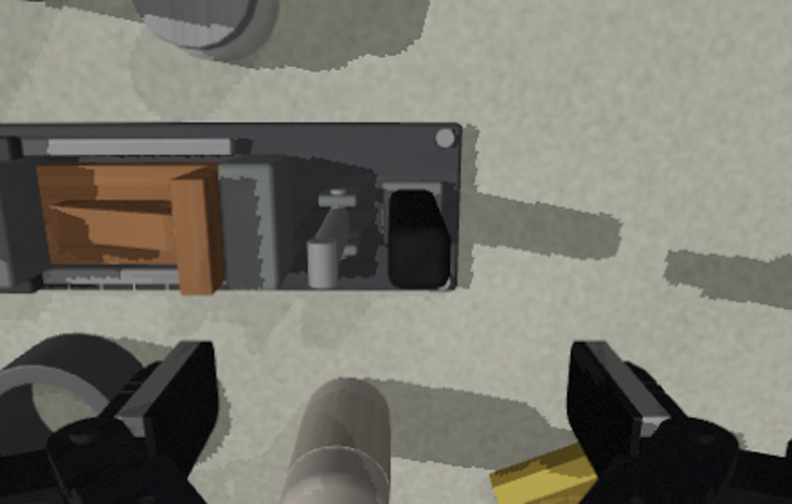

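The wrist view shows the trigger bar at crop (322,265), the grip top at x 389–450, y 225–290, and the heel flush against the fixed jaw. The grip and trigger lie about 2 mm towards +u from the prediction, so I centre the fingers and lower them.

drive_tool:
  deltas:
    - {"jaw": 1,"slide": [0.03,0,-0.3],"turn": 0}
    - {"jaw": 1,"slide": [0,0,-0.5],"turn": 0}
    - {"jaw": 1,"slide": [0,0,-0.5],"turn": 0}
    - {"jaw": 1,"slide": [0,0,-0.45],"turn": 0}
    - {"jaw": 1,"slide": [0,0,-0.3],"turn": 0}
    - {"jaw": 1,"slide": [0,0,0],"turn": 0}
    - {"jaw": 1,"slide": [0,0,0],"turn": 0}

```text
time: 26.1
eef_pos: [0.5541, -0.0311, 0.082]
eef_rot: [0.991, 0.131, 0.001, 0.0]
force: [0.1, -0.1, 0.4]
gripper_width: 0.0854
finger_force: 0.0
```

drive_tool:
  deltas:
    - {"jaw": 0.4,"slide": [0,0,0],"turn": 0}
    - {"jaw": 0.2,"slide": [0,0,0],"turn": 0}
    - {"jaw": 0,"slide": [0,0,0],"turn": 0}
    - {"jaw": -0.3,"slide": [0,0,0],"turn": 0}
    - {"jaw": -1,"slide": [0,0,0],"turn": 0}
    - {"jaw": -1,"slide": [0,0,0],"turn": 0}
    - {"jaw": -1,"slide": [0,0,0],"turn": 0}
    - {"jaw": -1,"slide": [0,0,0],"turn": 0}
  newtons: 35

```text
time: 27.1
eef_pos: [0.5543, -0.0308, 0.083]
eef_rot: [0.991, 0.131, 0.001, -0.0]
force: [-1.1, 1.2, 9.6]
gripper_width: 0.0444
finger_force: 37.6
```

drive_tool:
  deltas:
    - {"jaw": -1,"slide": [0,0,0],"turn": 0}
    - {"jaw": -1,"slide": [0,0,0],"turn": 0}
    - {"jaw": -1,"slide": [0,0,0],"turn": 0}
  newtons: 50

```text
time: 27.48
eef_pos: [0.5544, -0.031, 0.0831]
eef_rot: [0.991, 0.131, 0.001, -0.0]
force: [-1.9, 0.1, 11.0]
gripper_width: 0.0437
finger_force: 49.2
```

Run:
```python
from h import *
v=shot("wrist");a=v["img"][60:340,100:500]
w=shot("side");b=w["img"][110:230,240:370]
f=lambda i,s:cv2.resize(i[...,::-1],None,fx=s,fy=s,interpolation=cv2.INTER_CUBIC)
A=f(a,1.1);B=f(b,2.6);C=np.zeros((340,800,3),np.uint8);C[:A.shape[0],:A.shape[1]]=A;C[:B.shape[0],450:450+B.shape[1]]=B
cv2.imwrite("pics/w6.png",C)
```

```text
(no output)
```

View pics/w6.png

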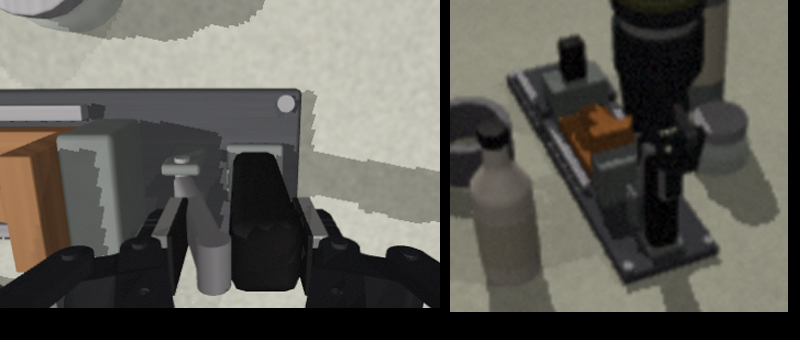

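The trigger is tilted with its bar almost on the grip. The width hardly changed with more force, so it is at its stop, and the bracket is still in place. Now I release.

drive_tool:
  deltas:
    - {"jaw": 0,"slide": [0,0,0],"turn": 0}
    - {"jaw": 0.3,"slide": [0,0,0],"turn": 0}
    - {"jaw": 0.6,"slide": [0,0,0],"turn": 0}
    - {"jaw": 1,"slide": [0,0,0],"turn": 0}
    - {"jaw": 1,"slide": [0,0,0],"turn": 0}
    - {"jaw": 1,"slide": [0,0,0],"turn": 0}
    - {"jaw": 1,"slide": [0,0,0.4],"turn": 0}
    - {"jaw": 1,"slide": [0,0,0.7],"turn": 0}

```text
time: 28.58
eef_pos: [0.5526, -0.0317, 0.1469]
eef_rot: [0.991, 0.13, -0.002, -0.0]
force: [0.1, 0.2, 1.2]
gripper_width: 0.0854
finger_force: 0.0
```

drive_tool:
  deltas:
    - {"jaw": 1,"slide": [0,0.2,0.7],"turn": 0}
    - {"jaw": 1,"slide": [-0.1,0.5,0.4],"turn": 0}
    - {"jaw": 1,"slide": [-0.1,0.5,0],"turn": 0}
    - {"jaw": 1,"slide": [0,0.2,0],"turn": 0}
    - {"jaw": 1,"slide": [0,0,0],"turn": 0}
    - {"jaw": 1,"slide": [0,0,0],"turn": 0}

```text
time: 29.32
eef_pos: [0.5418, 0.0506, 0.213]
eef_rot: [0.992, 0.129, -0.0, 0.001]
force: [-0.0, -0.4, -0.0]
gripper_width: 0.0854
finger_force: 0.0
```

Run:
```python
from h import *
v=shot("wrist");save(v,"w7.png",(100,60,560,340),1.7)
s=get_state();print(s["time"],s["eef_pos"],s["force"])
```

```text
29.375 [0.54177464 0.05063513 0.21302503] [0.17875981 0.14755732 0.00745507]
```

View pics/w7.png

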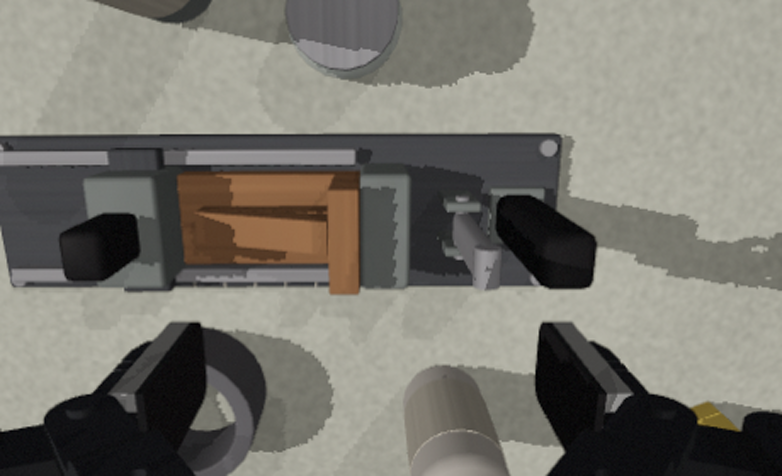

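The bracket sits snug between both jaws, with its heel on the fixed jaw at crop x≈358 and its foot end on the sliding jaw at x≈180. The trigger is back upright at (485,265), and the tool is clear of everything.

```bash
python3 -c "
from workcell import close_job
print(close_job())"
```

```text
the job is handed in; nothing more can be done
None
```

The job is handed in at about 29 s of the 64 s allowed: the wooden bracket is snug in the clamp with its heel against the fixed jaw, the trigger was squeezed fully and has sprung back, and nothing touched the bystanders; no verdict came back.

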